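# Release the bung sled from its drilling jig

## Task

Two small drilling jigs stand on the bench, each holding a wooden sled with a spring-loaded index plunger. On the jig whose sled carries the round tapered bung, pull the plunger's T-handle up and twist it so that it stays latched open by itself, then let go. Then draw that sled straight out of its jig until it is completely clear and leave it standing flat on the bench; leave the other sled, the one with the square block, where it is in its jig.

Things in the scene. Friction and masses are not known exactly. Their poses are not given: they have to be found in the camera images.
- sled: Sled to take out: wooden plate 120x50x14 mm (x -55 to 65), flat on the bench; origin on its underside. Upright bung fixed at x=-35, y=0: 45 mm wide at its foot (z=22), 37 at its top (z=67). Its +x end lies in a steel bridge (27 mm high, x 20 to 73, y -51 to 51), pinned by the plunger at x=45, y=0. It leaves only along its own -x, and is clear after 45 mm (go 60). About 0.3 kg.
- knob (a point): Middle of the steel T-handle of the plunger pinning sled, 61 mm over the bench when down; moves and turns with it. An upright bar 36 mm long (own x), 10 thick (own y), 28 high (14 above and below this point); z up. When down its x is the sled's x. Under the bar are a 10 mm stem, 8 mm long, and a slotted collar, 24x25 mm, top 39 mm over the bench.
- plunger (a joint): Lift of that plunger, m: 0 down, pin in the sled; stop at 0.018. A spring pulls it down, 3.5 to 8 N. Down, a cross pin in the collar's slot keeps it from turning. Lifted over 10 mm (best 12 to 16) it turns freely up to 88 degrees either way; turned 40 to 88 (best 60) and let go, it rests on the collar, latched at about 0.010, pin clear of the sled.
- sled_b: The other sled, to stay in its jig: same plate, origin and axes, but with a square wooden block 40x40x30 mm (z=22 to 52) in place of the bung; its jig and plunger are alike.

How it is judged:
By the outcome, as a careful person would: the job done as asked, in the order asked, and still so for the second after the job is handed in, with the robot touching nothing.
It also fails if it takes over 50 s, if anything falls off the work surface, if the arm or the gripper's body presses on something with over 40 N, if the wrist force passes 120 N, or if a joint passes its speed limit or range.

## Robot

A 7-joint arm with a two-finger parallel gripper is mounted at the origin on a cart in front of the work surface, level with it; the furniture and walls round the work are solid. World frame = base frame: x ahead of the robot, y to its left, z up, the work surface at z = 0. Lengths are in m, angles in rad, forces in N, time in s.
With the tool pointing down it reaches from about 0.4 to 0.85 m from the base axis. Payload 10.4 kg.
Tool frame: the origin (TCP) lies on the centre line of the jaws, within the pads' length; the fingertips stand 17 mm ahead of it and the grasp point (between the pads) lies 2 mm behind it (manip.tcp_to_tips is the distance from the TCP to the fingertips, in m); z points along the fingers, x is the direction in which the jaws open and shut, and the axes are right-handed (so a half turn about z gives the same grasp; the last joint's range is limited). The gripper opens to 85 mm and grips with 20 to 120 N. Pads are 22 mm wide; open, the fingers measure 114 mm over their backs; the gripper's body (76 mm by 85 mm) begins 54 mm behind the grasp point. The pads swing forward as they close: fully open they stand 13 mm farther back than shut.
Start: joints at [-1.217, 0.332, -0.065, 1.46, 0.022, 1.35, -0.088], TCP at [0.23, 0.581, 0.248] pointing down, gripper open.
Joint ranges: [-2.6, 2.6], [-0.5, 2.12], [-1.47, 1.34], [0.16, 2.42], [-1.27, 4.41], [0.06, 2.06], [-2.6, 2.6]. Speed limits (rad/s): [2.22, 2.22, 2.79, 2.79, 3.14, 3.14, 3.14].

## Interface

Orientations are given as a unit quaternion [x, y, z, w].
In Python, from workcell import manip gives the robot as it stands.
- The arm moves only by the shell command python3 -m pendant 'ROWS' [FORCE]. ROWS is JSON, a list of rows, each a list of 3 entries, a list of its own where there are three numbers: the shift along the world's x, y, z in cm, then the turn, a rotation vector about the world's x, y, z in degrees, then the closure in counts, from 0 (fully open) to 255 (shut). A call has 1 to 12 rows; each row shifts and turns the pose as measured when the row begins; what a row does not reach is not made up. A row lasts 1/8 s, in which the tool goes at most 62.5 mm and 10.7 degrees, less where a joint would pass 70% of its speed; a pose out of reach is approached as far as the arm can. A call is refused whole if a number of a shift passes 6.25 or a number of a turn 10.7, either way. A call with a gripper value outside its range is refused whole. The fingers move at their own pace and stop on an object; FORCE is the grip in N (left out, the last holds). Time passes only in rows, so rows that do not move let the fingers close. It gives the time, the measured TCP pose, the force and the opening at its end, in the units of the state.
- manip.get_obs(): the state, without advancing time (a new reading comes with each control period).
- manip.camera(name): name is "side" or "top"; returns a dict with "pixels" (420x560x3 uint8, red, green, blue), "range_z" (420x560 float32, m along the optical axis (not along the pixel's ray), 0 where there is no reading), "K" (3x3 intrinsics, pixels), "origin" and "rotation" of the camera in the world. Camera axes: x right, y down, z forward; pixel columns grow to the right and rows downward; lengths in m; the calibration is good to about 2 mm. A picture is of the moment at which its call begins.
- manip.hand_in(): hands the job in, once; it reports no verdict.
The state is a dict: "clock": time; "joint_pos": joint angles; "joint_velocities": joint speeds; "tau": joint torques, N m; "position": TCP position; "ee_rot": TCP orientation; "ft_force": force on the tool from outside, world axes, zero at the start; "torque": the same for the moment, N m; "grip_width": opening from 0.0 (shut) to 1.0 (fully open).
Only numpy, scipy, OpenCV 4.12 (cv2) and the standard library are available. Lean on these libraries where they do the work, as an engineer would, in place of code of your own. Each camera call takes 0.05 s, during which the arm holds its last target.

## Working session

There is one attempt and no reset: what is moved stays moved. The work goes in short steps, Python scripts to look and compute and a shell command to move; the robot and the scene stay as the last step left them, time stands still between calls to the robot, and variables do not carry over. Pictures are saved under pics/ and viewed, and the job is handed in when it is done.

```bash
mkdir -p pics; ls; python3 - <<'E'
from workcell import manip
import cv2
o=manip.get_obs(); print(o['clock'],o['position'],o['ee_rot'],o['ft_force'],manip.tcp_to_tips)
for n in('top','side'):
    c=manip.camera(n); cv2.imwrite(f'pics/{n}0.png',c['pixels'][:,:,::-1]); print(n,c['K'],c['origin'],c['rotation'])
E
```

```text
pics
0.0 [0.22981477 0.58080851 0.24751161] [ 8.27028506e-01  5.62159507e-01 -5.96941893e-04  4.26697819e-04] [0.39860509 0.26415876 0.79830932] 0.017
top [[392.90381151   0.         282.92619948]
 [  0.         392.90381151 213.76383769]
 [  0.           0.           1.        ]] [ 0.36308227 -0.12022815  0.91164852] [-0.69906681  0.7101861  -0.04759603  0.06838074]
side [[398.24182323   0.         279.24457064]
 [  0.         398.24182323 206.54236939]
 [  0.           0.           1.        ]] [0.1928653  0.53543345 0.51886471] [-0.17856767  0.86068129 -0.46438912  0.10809275]
```

View pics/top0.png

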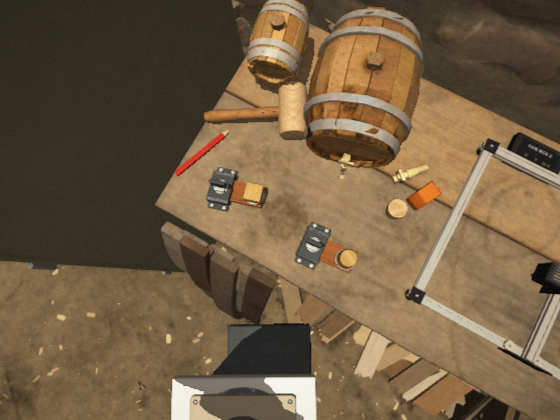

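View pics/side0.png

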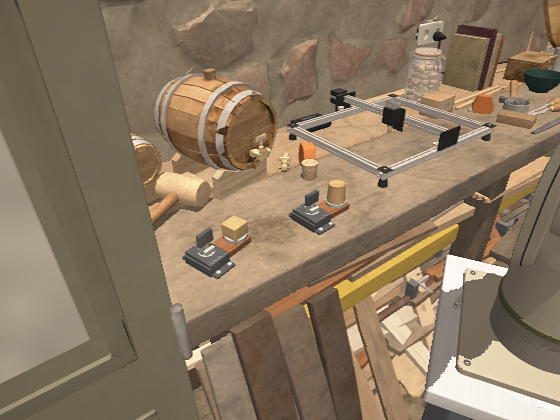

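The bung jig is the right-hand one in the top view: handle near (315,244), bung near (346,259). In the side view the bung is at (336,192). The block jig is to the left, at (222,188). I'll zoom in to measure.

```bash
cat > h.py <<'E'
import numpy as np,cv2
from scipy.spatial.transform import Rotation as R
from workcell import manip
def onplane(c,u,v,z):
    d=R.from_quat(c['rotation']).as_matrix()@np.linalg.inv(c['K'])@np.array([u,v,1.]); o=np.array(c['origin'])
    return o+d*(z-o[2])/d[2]
def pts(c):
    h,w=c['range_z'].shape; u,v=np.meshgrid(np.arange(w),np.arange(h)); Z=c['range_z']
    r=np.stack([u,v,np.ones_like(u)],-1)@np.linalg.inv(c['K']).T*Z[...,None]
    return r@R.from_quat(c['rotation']).as_matrix().T+np.array(c['origin'])
def proj(c,p):
    q=R.from_quat(c['rotation']).as_matrix().T@(np.asarray(p)-c['origin']); q=c['K']@q; return q[:2]/q[2]
E
python3 - <<'E'
from h import *
c=manip.camera('top'); P=pts(c)
a=c['pixels'][215:280,285:365,::-1]; cv2.imwrite('pics/tz.png',cv2.resize(a,None,fx=9,fy=9,interpolation=cv2.INTER_NEAREST))
z=P[...,2]; sub=np.zeros(z.shape,bool); sub[215:280,285:365]=1
for lo,hi in((.06,.072),(.069,.085),(.0415,.056),(.02,.034),(.01,.019)):
    m=sub&(z>lo)&(z<hi); n,l,s,ce=cv2.connectedComponentsWithStats(m.astype(np.uint8))
    for i in range(1,n):
        if s[i,4]>8:
            q=P[l==i]; r=cv2.minAreaRect((q[:,:2]*1000).astype(np.float32)); print(lo,hi,s[i],ce[i].round(1),q.mean(0).round(4),np.round(r[0],1),np.round(r[1],1),round(r[2],1))
s=manip.camera('side'); cv2.imwrite('pics/sz.png',cv2.resize(s['pixels'][170:240,280:360,::-1],None,fx=8,fy=8,interpolation=cv2.INTER_NEAREST))
E
```

```text
0.06 0.072 [309 242   6   4   9] [311.8 243.4] [ 0.4374 -0.1573  0.0688] [ 438.1 -157.6] [11.5  4. ] 64.4
0.06 0.072 [339 249  18  18 243] [347.6 257.6] [ 0.4062 -0.2329  0.0655] [ 405.9 -232.9] [35.9 35.9] 23.2
0.069 0.085 [306 238  16  10  77] [313.7 242.2] [ 0.4395 -0.1612  0.0731] [ 439.8 -160.7] [34.2 10.1] 66.6
0.0415 0.056 [337 250  13  18  29] [340.9 260.9] [ 0.4002 -0.2205  0.0486] [ 402.4 -222.7] [39.7 17.9] 20.0
0.02 0.034 [297 226  32  38 578] [312.2 244.3] [ 0.4393 -0.16    0.0256] [ 440.5 -159.4] [53.  72.9] 65.2
0.02 0.034 [335 250  17  20  46] [339.9 262.7] [ 0.3972 -0.2208  0.0249] [ 400.  -223.4] [46.4 23.3] 33.8
0.01 0.019 [319 240  31  33 366] [330.9 253.4] [ 0.419  -0.2026  0.0131] [ 413.9 -217.5] [73.8 50.3] 65.3
```

View pics/tz.png

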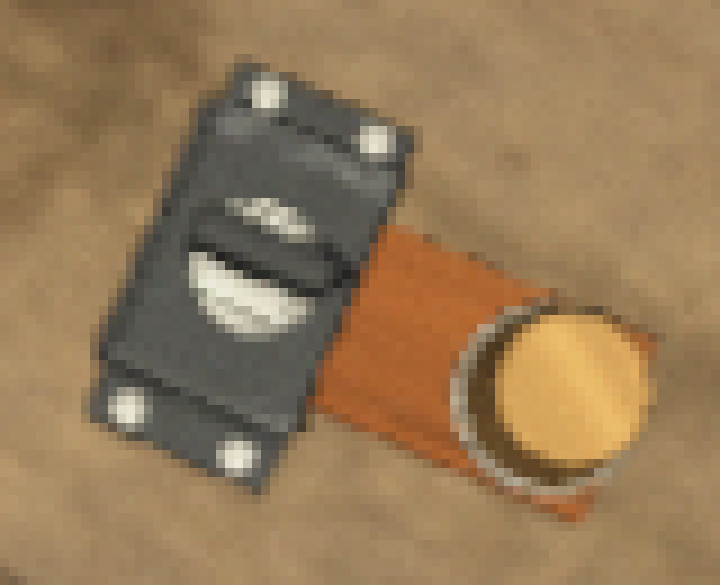

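View pics/sz.png

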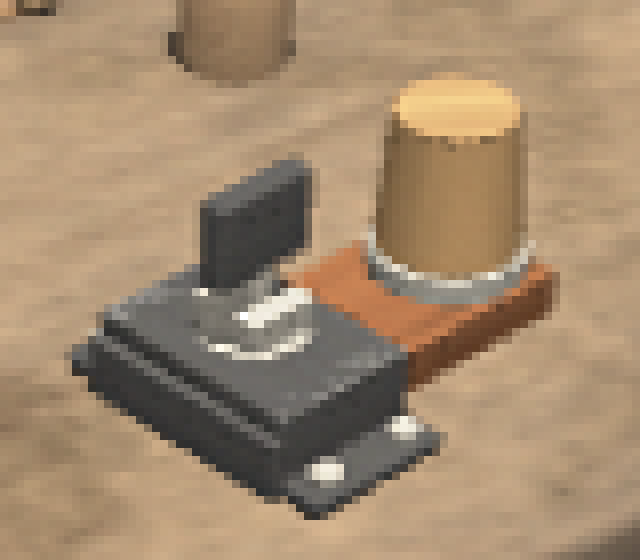

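```bash
python3 - <<'E'
from h import *
for n in('top','side'):
    c=manip.camera(n);P=pts(c).reshape(-1,3);P=P[(c['range_z'].reshape(-1)>0)]
    # corridor from start to jig
    a=np.array([.23,.58]);b=np.array([.44,-.16])
    d=(b-a)/np.linalg.norm(b-a); t=np.clip((P[:,:2]-a)@d,0,np.linalg.norm(b-a)); dist=np.linalg.norm(P[:,:2]-(a+t[:,None]*d),axis=1)
    for z0 in(.1,.2):
        m=(P[:,2]>z0)&(dist<.2); print(n,z0,m.sum()); 
        if m.sum():
            i=np.argsort(dist[m])[:400:40]; print(np.c_[P[m][i],dist[m][i]].round(3))
    e=np.array([.406,-.233])-.06*np.array([.416,.909]); m=(P[:,2]>.02)&(np.linalg.norm(P[:,:2]-e,axis=1)<.17)&((P[:,:2]-e)@[.416,.909]<.0); 
    q=P[m]; i=np.argsort(np.linalg.norm(q[:,:2]-e,axis=1))[::max(1,len(q)//10)]; print(e,q[i].round(3))
E
```

```text
top 0.1 10565
[[0.388 0.334 0.226 0.085]
 [0.39  0.336 0.227 0.087]
 [0.393 0.333 0.183 0.089]
 [0.394 0.336 0.19  0.091]
 [0.397 0.338 0.181 0.094]
 [0.399 0.338 0.256 0.096]
 [0.4   0.338 0.311 0.097]
 [0.401 0.337 0.177 0.098]
 [0.401 0.338 0.284 0.098]
 [0.402 0.338 0.298 0.099]]
top 0.2 7410
[[0.388 0.334 0.226 0.085]
 [0.391 0.335 0.233 0.088]
 [0.394 0.336 0.24  0.092]
 [0.398 0.338 0.23  0.096]
 [0.399 0.34  0.213 0.097]
 [0.401 0.338 0.213 0.098]
 [0.402 0.336 0.283 0.099]
 [0.404 0.334 0.31  0.1  ]
 [0.405 0.335 0.202 0.101]
 [0.406 0.334 0.209 0.103]]
[ 0.38104 -0.28754] [[ 0.332 -0.363  0.039]
 [ 0.359 -0.386  0.026]
 [ 0.35  -0.392  0.04 ]
 [ 0.367 -0.402  0.039]
 [ 0.363 -0.409  0.044]
 [ 0.316 -0.401  0.039]
 [ 0.393 -0.425  0.041]
 [ 0.413 -0.43   0.039]
 [ 0.51  -0.369  0.045]
 [ 0.442 -0.436  0.046]
 [ 0.453 -0.441  0.046]]
side 0.1 64817
[[0.386 0.338 0.232 0.084]
 [0.385 0.34  0.217 0.084]
 [0.386 0.34  0.182 0.084]
 [0.386 0.34  0.227 0.085]
 [0.386 0.341 0.229 0.085]
 [0.387 0.342 0.23  0.086]
 [0.387 0.341 0.236 0.086]
 [0.388 0.341 0.24  0.086]
 [0.387 0.345 0.176 0.087]
 [0.388 0.345 0.212 0.088]]
side 0.2 56291
[[0.386 0.338 0.232 0.084]
 [0.387 0.337 0.237 0.084]
 [0.386 0.341 0.224 0.085]
 [0.387 0.341 0.202 0.085]
 [0.387 0.343 0.218 0.086]
 [0.387 0.344 0.205 0.087]
 [0.388 0.345 0.227 0.088]
 [0.389 0.346 0.233 0.089]
 [0.39  0.346 0.233 0.09 ]
 [0.391 0.347 0.237 0.091]]
[ 0.38104 -0.28754] [[ 0.326 -0.361  0.037]
 [ 0.316 -0.362  0.049]
 [ 0.314 -0.368  0.021]
 [ 0.313 -0.375  0.023]
 [ 0.363 -0.405  0.045]
 [ 0.359 -0.412  0.046]
 [ 0.408 -0.417  0.043]
 [ 0.313 -0.411  0.046]
 [ 0.421 -0.432  0.046]
 [ 0.421 -0.442  0.047]
 [ 0.282 -0.426  0.045]]
```

```bash
python3 -m pendant '[[[1,-5,0],[0,0,-8],0],[[1,-5,0],[0,0,-8],0],[[1,-5,0],[0,0,-8],0]]' 40; python3 -c "
from workcell import manip; print(manip.get_obs()['joint_pos'])"
```

```text
clock: 0.68
position: [0.2584, 0.4296, 0.2463]
ee_rot: [0.927, 0.375, -0.001, -0.0]
ft_force: [1.3, -0.8, 1.2]
grip_width: 1.0
[-1.1364028   0.06249576  0.01771746  1.78434369 -0.00282576  1.29626981
 -0.34985396]
```

The nearest obstacle is a door edge at about (0.386, 0.34), so I'll pass on the robot's side of it.

```bash
python3 -m pendant '[[[0.3,-5,0],[0,0,-5],0],[[0.3,-5,0],[0,0,-5],0],[[2,-5,0],[0,0,-6],0],[[3,-5,0],[0,0,-6],0],[[3,-5,0],[0,0,-6],0],[[2,-6,0],[0,0,-7],0],[[2,-6,0],[0,0,-7],0],[[2,-6,0],[0,0,-7],0]]'; python3 -c "
from h import *; o=manip.get_obs(); print(o['joint_pos']);x=R.from_quat(o['ee_rot']).as_matrix()[:,0];print(np.degrees(np.arctan2(x[1],x[0])))"
```

```text
clock: 1.68
position: [0.4042, -0.0067, 0.2477]
ee_rot: [0.998, -0.057, 0.002, -0.003]
ft_force: [1.1, -0.7, 0.3]
grip_width: 1.003
[-0.67962629 -0.23342676  0.51415045  2.02010749  0.11320307  1.3218964
 -0.31840379]
-6.522435341916242
```

```bash
python3 -m pendant '[[[1.2,-5.1,-1],[0,0,-6],0],[[1.2,-5.1,-3],[0,0,-6],0],[[1.2,-5.1,-4],[0,0,-6],0],[[0,0,-3],[0,0,0],0],[[0,0,0],[0,0,0],0]]'; python3 -c "
from h import *; o=manip.get_obs(); print(o['joint_pos']);M=R.from_quat(o['ee_rot']).as_matrix();x=M[:,0];print(np.degrees(np.arctan2(x[1],x[0])),M[:,2],o['position'])
for n in('top','side'):
    c=manip.camera(n);cv2.imwrite(f'pics/{n}1.png',c['pixels'][:,:,::-1])
"
```

```text
clock: 2.3
position: [0.4402, -0.1662, 0.1398]
ee_rot: [0.975, -0.222, 0.006, -0.002]
ft_force: [0.9, 0.2, -0.6]
grip_width: 1.002
[-0.51046548  0.07763954  0.8191383   2.03265387 -0.0715133   1.0455789
 -0.10546946]
-25.662772829018607 [ 0.01240677  0.00148959 -0.99992192] [ 0.44022161 -0.16621356  0.13975085]
```

View pics/side1.png

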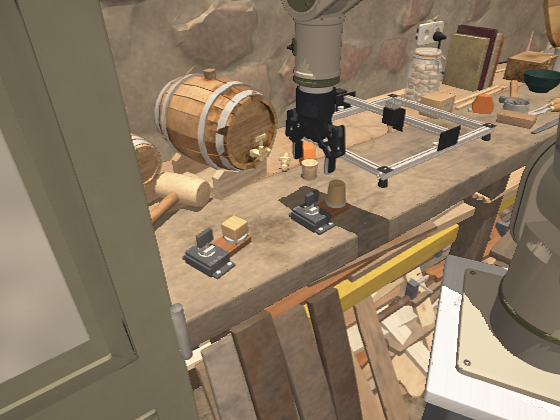

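The gripper is above the jig, at about (315,140) in the side view, and clear of everything. Next I'll correct the offset and descend over the handle.

```bash
python3 -m pendant '[[[-0.1,0.5,-2],[0,0.7,0.8],0],[[0,0,-2.5],[0,0,0],0],[[0,0,-2],[0,0,0],0],[[0,0,0],[0,0,0],0]]'; python3 -c "
from h import *; o=manip.get_obs(); M=R.from_quat(o['ee_rot']).as_matrix();x=M[:,0];print(np.degrees(np.arctan2(x[1],x[0])),M[:,2],o['position'])
"
```

```text
clock: 2.9
position: [0.4459, -0.1579, 0.0819]
ee_rot: [0.977, -0.211, 0.007, -0.004]
ft_force: [0.2, 0.1, 0.9]
grip_width: 0.998
-24.356942883420082 [ 0.01501979  0.00535496 -0.99987286] [ 0.44588051 -0.15788885  0.08188613]
```

```bash
python3 -m pendant '[[[-0.6,-0.3,0],[-0.3,0.9,0],0],[[0,0,0],[0,0,0],0]]'; python3 -c "
from h import *; o=manip.get_obs(); M=R.from_quat(o['ee_rot']).as_matrix();x=M[:,0];print(np.degrees(np.arctan2(x[1],x[0])),M[:,2],o['position'])
c=manip.camera('side');cv2.imwrite('pics/s2.png',cv2.resize(c['pixels'][120:260,240:400,::-1],None,fx=4,fy=4))
c=manip.camera('top');cv2.imwrite('pics/t2.png',cv2.resize(c['pixels'][180:300,250:390,::-1],None,fx=4,fy=4))
"
```

```text
clock: 3.15
position: [0.4411, -0.1608, 0.0845]
ee_rot: [0.978, -0.21, 0.001, -0.0]
ft_force: [0.6, -0.7, -1.0]
grip_width: 1.0
-24.285645542573906 [ 1.89821853e-03  3.84463226e-04 -9.99998124e-01] [ 0.44111812 -0.16077035  0.08449622]
```

View pics/s2.png

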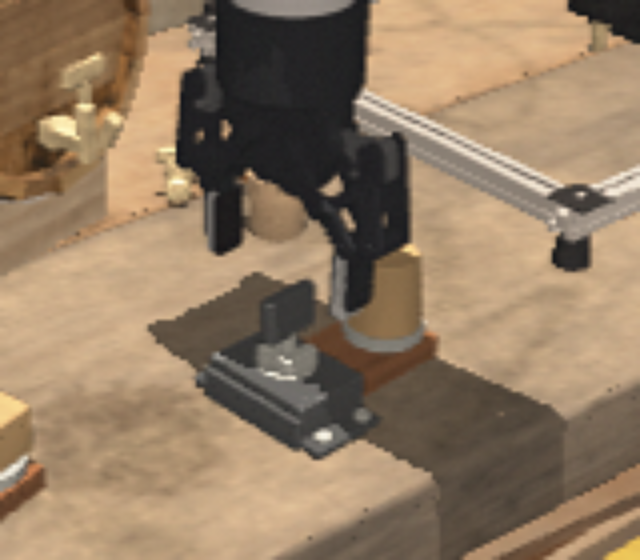

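The open jaws straddle the handle at crop (288,310), and the right finger is clear of the bung at (390,290).

```bash
python3 -m pendant '[[[-0.1,0,-1.1],[0,0,0],0],[[0,0,-0.9],[0,0,0],0],[[0,0,0],[0,0,0],0]]'; python3 -c "
from h import *; o=manip.get_obs(); M=R.from_quat(o['ee_rot']).as_matrix();x=M[:,0];print(np.degrees(np.arctan2(x[1],x[0])),M[:,2],o['position'])
"
```

```text
clock: 3.62
position: [0.4402, -0.1604, 0.0629]
ee_rot: [0.978, -0.21, 0.001, -0.001]
ft_force: [-0.1, -0.0, 0.1]
grip_width: 0.998
-24.2767840132096 [ 2.49473615e-03  7.99971838e-04 -9.99996568e-01] [ 0.44020338 -0.16044601  0.06291175]
```

```bash
python3 -m pendant '[[[0,0,0],[0,0,0],120],[[0,0,0],[0,0,0],190],[[0,0,0],[0,0,0],255],[[0,0,0],[0,0,0],255],[[0,0,0],[0,0,0],255],[[0,0,0],[0,0,0],255]]' 50; python3 -c "
from h import *
c=manip.camera('side');cv2.imwrite('pics/s3.png',cv2.resize(c['pixels'][120:260,240:400,::-1],None,fx=4,fy=4))
"
```

```text
clock: 4.38
position: [0.4393, -0.1603, 0.0632]
ee_rot: [0.978, -0.211, -0.0, -0.001]
ft_force: [-0.8, -0.2, -0.5]
grip_width: 0.111
```

View pics/s3.png

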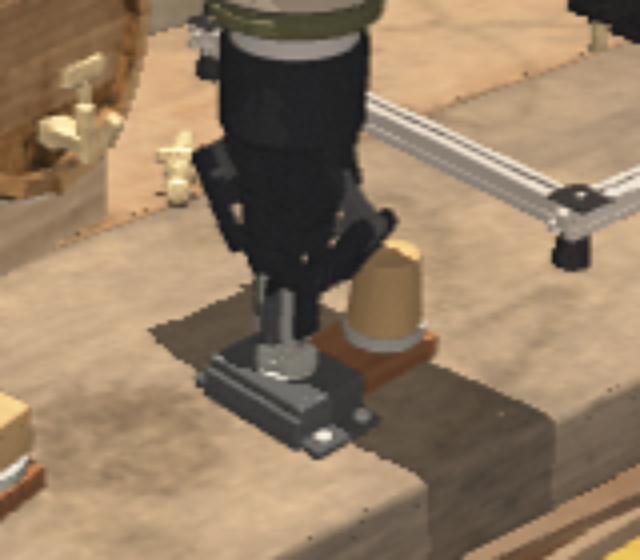

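The jaws hold the bar: the opening is about 9.5 mm. Now I'll lift.

```bash
python3 -m pendant '[[[0,0,0.7],[0,0,0],255],[[0,0,0.6],[0,0,0],255],[[0,0,0.2],[0,0,0],255],[[0,0,0],[0,0,0],255]]'; python3 -c "
from h import *
o=manip.get_obs(); print(o['position'],o['ft_force'],o['torque'],o['joint_pos'])
c=manip.camera('side');cv2.imwrite('pics/s4.png',cv2.resize(c['pixels'][160:240,270:370,::-1],None,fx=6,fy=6))
"
```

```text
clock: 4.92
position: [0.4392, -0.1602, 0.0786]
ee_rot: [0.978, -0.21, 0.0, -0.001]
ft_force: [1.1, -1.8, -8.8]
grip_width: 0.108
[ 0.4392236  -0.16019452  0.07860126] [ 1.1318187  -1.84994709 -8.83710308] [-0.23250171 -0.56128001 -0.00719274] [-4.77367521e-01  2.03328482e-01  7.99971754e-01  2.08544429e+00
 -1.84651311e-01  9.21565238e-01  7.05150203e-04]
```

View pics/s4.png

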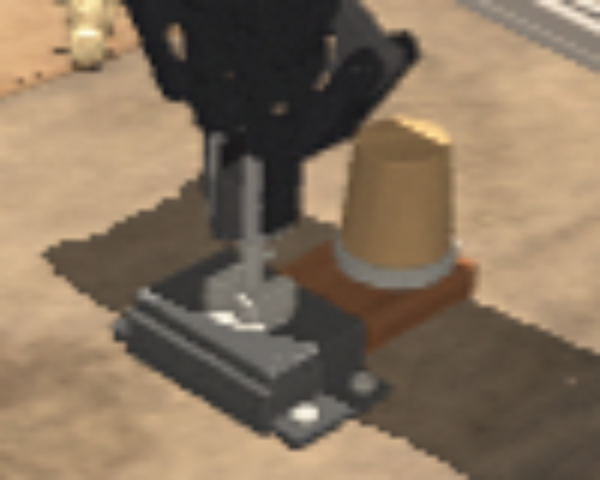

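Lifted about 15 mm with the spring pulling roughly 9 N. Now I'll twist.

```bash
python3 -m pendant '[[[0,0,0],[0,0,9],255],[[0,0,0],[0,0,9],255],[[0,0,0],[0,0,9],255],[[0,0,0],[0,0,9],255],[[0,0,0],[0,0,0],255]]'; python3 -c "
from h import *
o=manip.get_obs(); M=R.from_quat(o['ee_rot']).as_matrix();x=M[:,0];print(np.degrees(np.arctan2(x[1],x[0])),M[:,2],o['position'],o['torque'])
"
```

```text
clock: 5.6
position: [0.4388, -0.1601, 0.0775]
ee_rot: [0.994, 0.111, -0.001, -0.0]
ft_force: [2.3, -0.2, -7.1]
grip_width: 0.107
12.733179376202214 [-1.38149094e-03  8.36355055e-04 -9.99998696e-01] [ 0.43875206 -0.16005342  0.07753747] [ 0.06511107 -0.61581548  0.07403964]
```

Turned 37° so far, and the low torque means it is turning freely. Another 25° to go.

```bash
python3 -m pendant '[[[0,0,0],[0,0,9],255],[[0,0,0],[0,0,9],255],[[0,0,0],[0,0,6],255],[[0,0,0],[0,0,0],255]]'; python3 -c "
from h import *
o=manip.get_obs(); M=R.from_quat(o['ee_rot']).as_matrix();x=M[:,0];print(np.degrees(np.arctan2(x[1],x[0])),M[:,2],o['position'],o['torque'])
c=manip.camera('side');cv2.imwrite('pics/s5.png',cv2.resize(c['pixels'][140:240,260:380,::-1],None,fx=6,fy=6))
"
```

```text
clock: 6.1
position: [0.4384, -0.1601, 0.077]
ee_rot: [0.95, 0.313, -0.001, -0.0]
ft_force: [1.9, -0.5, -7.6]
grip_width: 0.102
36.45821242062696 [-2.50916674e-03  8.71109492e-06 -9.99996852e-01] [ 0.43843764 -0.16008837  0.07698978] [-0.03429417 -0.55930942  0.01917449]
```

View pics/s5.png

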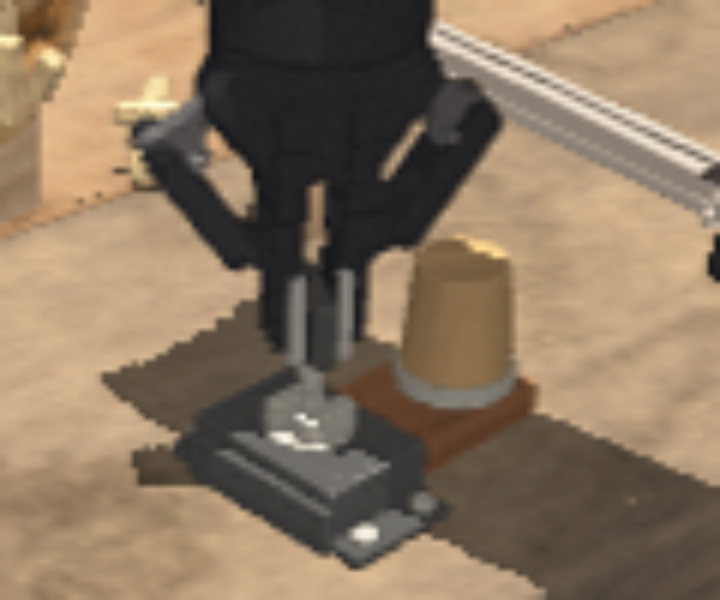

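```bash
python3 -m pendant '[[[0,0,-0.2],[0,0,0],255],[[0,0,-0.15],[0,0,0],255],[[0,0,0],[0,0,0],255]]'
```

```text
clock: 6.52
position: [0.4385, -0.1601, 0.0732]
ee_rot: [0.951, 0.309, -0.001, -0.0]
ft_force: [0.9, -0.7, -6.6]
grip_width: 0.108
```

```bash
python3 -m pendant '[[[0,0,-0.05],[0,0,0],255],[[0,0,0],[0,0,0],200],[[0,0,0],[0,0,0],140],[[0,0,0],[0,0,0],100],[[0,0,0],[0,0,0],100]]'; python3 -c "
from h import *
c=manip.camera('side');cv2.imwrite('pics/s6.png',cv2.resize(c['pixels'][140:240,260:380,::-1],None,fx=6,fy=6))
"
```

```text
clock: 7.15
position: [0.4392, -0.1604, 0.0739]
ee_rot: [0.951, 0.309, -0.001, -0.0]
ft_force: [0.3, 0.1, 0.4]
grip_width: 0.611
```

View pics/s6.png

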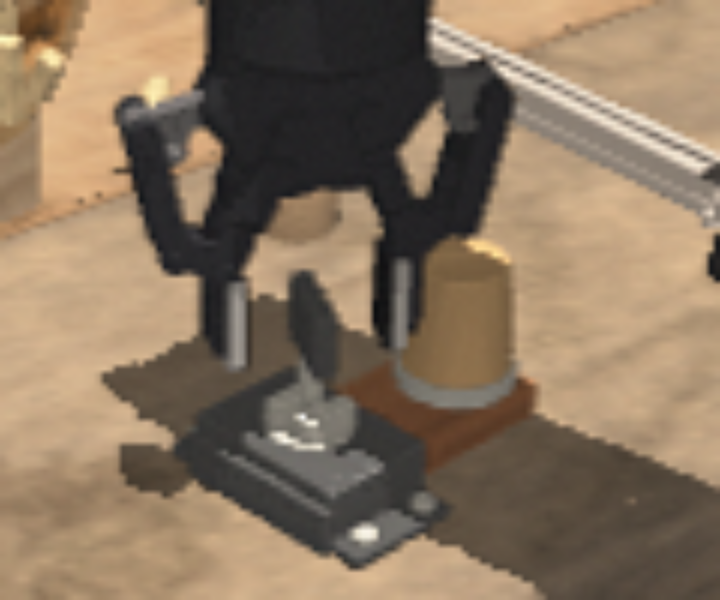

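The handle stands raised and twisted by itself at crop (312,320), with the jaws off it. Next I'll rise, turn back and go over the bung.

```bash
python3 -m pendant '[[[0,0,3],[0,0,0],100],[[0,0,4],[0,0,0],100],[[-0.6,-1.4,1],[0,0,-9],60],[[-0.6,-1.4,0],[0,0,-9],0],[[-0.6,-1.4,0],[0,0,-9],0],[[-0.6,-1.4,0],[0,0,-9],0],[[-0.6,-1.4,0],[0,0,-9],0],[[0,0,0],[0,0,-9],0],[[0,0,0],[0,0,-5],0],[[0,0,0],[0,0,0],0]]'; python3 -c "
from h import *
o=manip.get_obs(); M=R.from_quat(o['ee_rot']).as_matrix();x=M[:,0];print(np.degrees(np.arctan2(x[1],x[0])),M[:,2],o['position'])
c=manip.camera('side');P=pts(c)
cv2.imwrite('pics/s7.png',cv2.resize(c['pixels'][140:240,260:380,::-1],None,fx=6,fy=6))
c=manip.camera('top');cv2.imwrite('pics/t7.png',cv2.resize(c['pixels'][200:300,270:390,::-1],None,fx=6,fy=6))
"
```

```text
clock: 8.45
position: [0.4076, -0.2328, 0.1568]
ee_rot: [0.976, -0.216, 0.0, -0.001]
ft_force: [0.7, -0.3, 0.2]
grip_width: 0.998
-24.932583649076356 [ 0.00106864  0.0021346  -0.99999715] [ 0.40756524 -0.23277797  0.15677189]
```

View pics/s7.png

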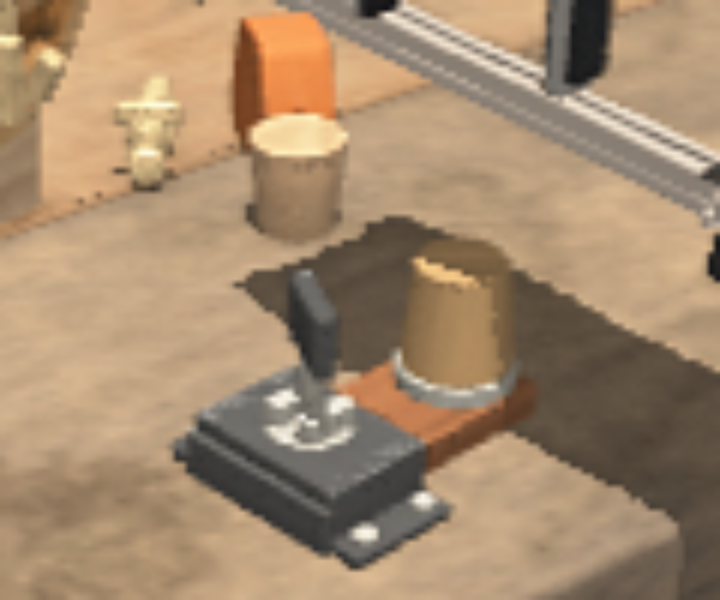

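View pics/t7.png

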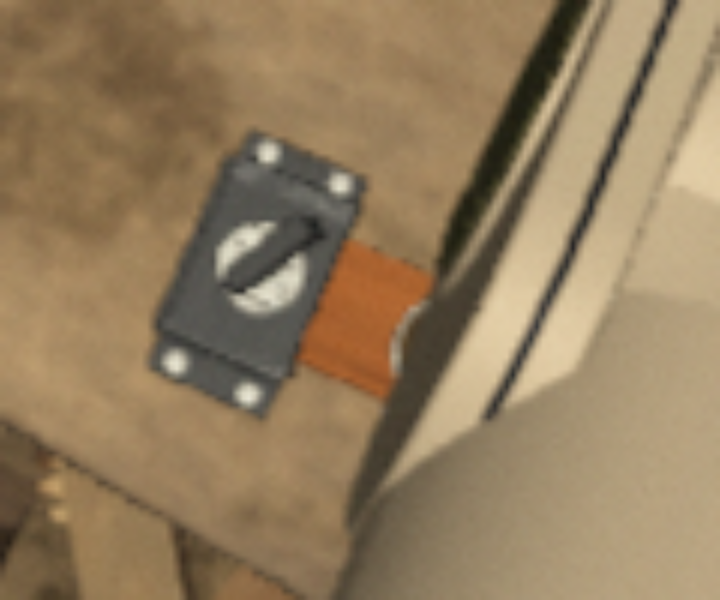

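The handle stays latched (side crop (312,320)) and is turned about 60° in the top crop (275,255). I'll descend on the bung in stages.

```bash
python3 -m pendant '[[[-0.15,0,-3],[0,0,0.3],0],[[0,0,-3],[0,0,0],0],[[0,0,-1.5],[0,0,0],0],[[0,0,0],[0,0,0],0]]'; python3 -c "
from h import *
o=manip.get_obs(); M=R.from_quat(o['ee_rot']).as_matrix();x=M[:,0];print(np.degrees(np.arctan2(x[1],x[0])),M[:,2],o['position'])"
```

```text
clock: 9.05
position: [0.407, -0.2325, 0.0806]
ee_rot: [0.978, -0.209, 0.001, -0.001]
ft_force: [0.3, -0.3, 1.2]
grip_width: 1.0
-24.095662251936048 [ 0.0029858   0.0019139  -0.99999371] [ 0.40703338 -0.2325176   0.08062912]
```

```bash
python3 -m pendant '[[[-0.1,-0.05,-2],[0,0,-0.5],0],[[0,0,-1.8],[0,0,0],0],[[0,0,0],[0,0,0],0],[[0,0,0],[0,0,0],0]]'; python3 -c "
from h import *
o=manip.get_obs(); M=R.from_quat(o['ee_rot']).as_matrix();x=M[:,0];print(np.degrees(np.arctan2(x[1],x[0])),M[:,2],o['position'])
c=manip.camera('side');cv2.imwrite('pics/s8.png',cv2.resize(c['pixels'][140:240,260:380,::-1],None,fx=6,fy=6))"
```

```text
clock: 9.55
position: [0.4089, -0.234, 0.0458]
ee_rot: [0.977, -0.212, 0.004, -0.001]
ft_force: [-0.3, 0.9, 0.7]
grip_width: 1.003
-24.48230787826523 [ 8.26937293e-03  9.66683214e-04 -9.99965341e-01] [ 0.40890317 -0.23396611  0.04582259]
```

View pics/s8.png

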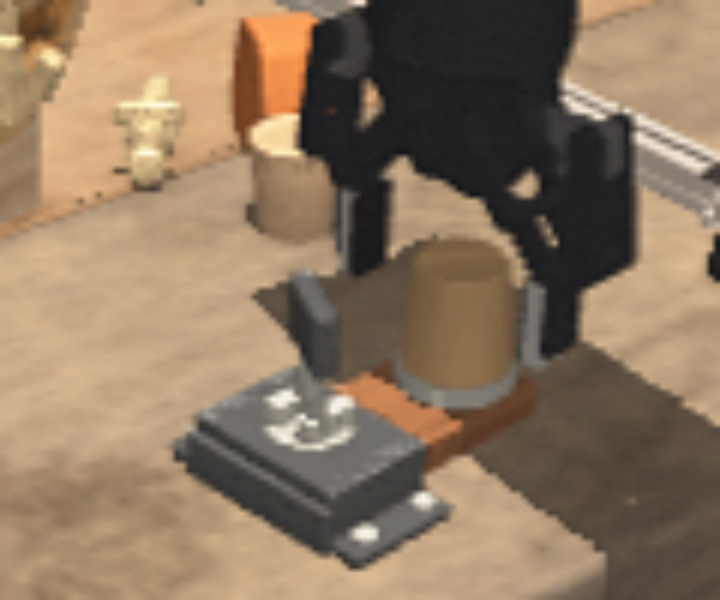

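```bash
python3 -m pendant '[[[-0.25,0.1,-0.3],[0,0.45,0],0],[[0,0,0],[0,0,0],0],[[0,0,0],[0,0,0],0]]'; python3 -c "
from h import *
o=manip.get_obs(); M=R.from_quat(o['ee_rot']).as_matrix();x=M[:,0];print(np.degrees(np.arctan2(x[1],x[0])),M[:,2],o['position'])"
```

```text
clock: 9.98
position: [0.4071, -0.2329, 0.0439]
ee_rot: [0.977, -0.212, 0.001, -0.001]
ft_force: [-0.0, 0.7, 0.0]
grip_width: 1.0
-24.452025927164428 [ 0.00213658  0.00100913 -0.99999721] [ 0.40709526 -0.23291128  0.043912  ]
```

```bash
python3 -m pendant '[[[0,0,0],[0,0,0],60],[[0,0,0],[0,0,0],100],[[0,0,0],[0,0,0],150],[[0,0,0],[0,0,0],200],[[0,0,0],[0,0,0],200]]' 30
```

```text
clock: 10.6
position: [0.407, -0.2329, 0.0443]
ee_rot: [0.977, -0.212, 0.001, -0.001]
ft_force: [0.4, 0.3, 1.2]
grip_width: 0.484
```

Gripped: about 41 mm opening and very little side force. I'll draw it out a little first.

```bash
python3 -m pendant '[[[-0.2,-0.45,0],[0,0,0],200],[[-0.2,-0.45,0],[0,0,0],200],[[0,0,0],[0,0,0],200]]'
```

```text
clock: 10.98
position: [0.403, -0.2422, 0.0443]
ee_rot: [0.977, -0.212, 0.001, -0.001]
ft_force: [-0.6, -1.1, 1.9]
grip_width: 0.482
```

Moving freely, so the pin is clear. I'll continue.

```bash
python3 -m pendant '[[[-0.4,-0.9,0],[0,0,0],200],[[-0.4,-0.9,0],[0,0,0],200],[[-0.4,-0.9,0],[0,0,0],200],[[0,0,0],[0,0,0],200]]'
```

```text
clock: 11.48
position: [0.3897, -0.2719, 0.0443]
ee_rot: [0.977, -0.212, 0.001, -0.001]
ft_force: [-1.0, -2.1, 0.9]
grip_width: 0.483
```

```bash
python3 -m pendant '[[[-0.4,-0.9,0],[0,0,0],200],[[-0.4,-0.9,0],[0,0,0],200],[[-0.2,-0.4,0],[0,0,0],200],[[0,0,0],[0,0,0],200],[[0,0,0],[0,0,0],200]]'; python3 -c "
from h import *
c=manip.camera('side');cv2.imwrite('pics/s9.png',cv2.resize(c['pixels'][140:260,260:400,::-1],None,fx=5,fy=5))"
```

```text
clock: 12.1
position: [0.3791, -0.2953, 0.0444]
ee_rot: [0.977, -0.212, 0.001, -0.001]
ft_force: [0.7, 2.1, 1.3]
grip_width: 0.485
```

View pics/s9.png

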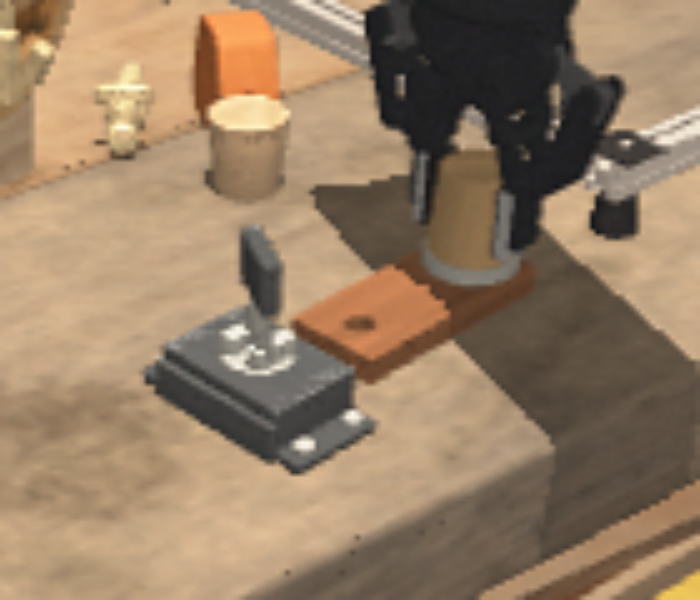

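The sled is fully out: its whole end and the pin hole at (360,323) are visible, and the handle is still latched. I'll release and rise.

```bash
python3 -m pendant '[[[0,0,0],[0,0,0],120],[[0,0,0],[0,0,0],60],[[0,0,0],[0,0,0],0],[[0,0,0],[0,0,0],0],[[0,0,3],[0,0,0],0],[[0,0,5],[0,0,0],0],[[0,0,5],[0,0,0],0],[[0,0,5],[0,0,0],0],[[0,0,0],[0,0,0],0],[[0,0,0],[0,0,0],0],[[0,0,0],[0,0,0],0]]'; python3 -c "
from h import *
c=manip.camera('side');cv2.imwrite('pics/s10.png',cv2.resize(c['pixels'][140:280,170:400,::-1],None,fx=3.4,fy=3.4));P=pts(c);z=P[...,2]
for n,(u,v) in dict(handle=(260+260//5,140+260//5),bung=(260+470//5,140+165//5),plate=(260+385//5,140+310//5)).items(): print(n,P[v,u].round(3))
s=np.zeros(z.shape,bool);s[140:260,300:400]=1;m=s&(z>.06)&(z<.1);n,l,st,ce=cv2.connectedComponentsWithStats(m.astype(np.uint8))
for i in range(1,n): 
  q=P[l==i]; print(st[i,4],q.mean(0).round(4),q[:,2].max())
"
```

```text
clock: 13.52
position: [0.3769, -0.2946, 0.2282]
ee_rot: [0.977, -0.212, -0.001, -0.001]
ft_force: [-0.1, 0.4, -0.4]
grip_width: 0.998
handle [ 0.433 -0.15   0.083]
bung [ 0.38  -0.296  0.067]
plate [ 0.4   -0.237  0.015]
71 [ 0.5429 -0.4138  0.0623] 0.0641768051053791
135 [ 0.3751 -0.2914  0.0661] 0.06953640491971996
120 [ 0.435  -0.1556  0.0762] 0.08672584513834053
```

View pics/s10.png

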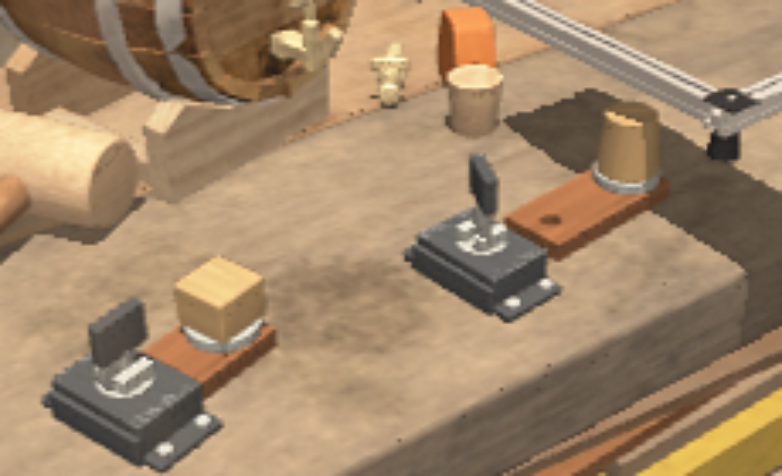

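The sled stands flat and clear, with the hole visible at (550,220). The handle is latched at (483,190), and the block sled at (215,320) hasn't moved. Handing in.

```bash
python3 -c "
from workcell import manip
print(manip.hand_in())"
```

```text
the job is handed in; nothing more can be done
None
```

The bung sled is out of its jig and standing flat on the bench, and its plunger is latched open. The job was handed in at about 13.5 s of the 50 s allowed.

- **Plunger:** I lifted the T-handle about 15 mm, twisted it about 61°, lowered it to about 10 mm and let go. It stayed there by itself: the last depth reading put the handle top at 86 mm, against 75 mm when down.
- **Sled:** I gripped it by the bung and drew it straight back about 68 mm, which leaves about 23 mm clear of the bridge. Side forces I read while pulling stayed under 3 N. The bung top reads about 67 mm, so the sled is flat on the bench.
- **Other sled:** I never touched the block sled. In the last picture it is still in its jig with its plunger down; I checked this by eye only.

At hand-in the gripper was open about 23 cm above the bench, touching nothing. None of my checks failed or disagreed.

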